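# Sort freshly printed cases into their drying trays

## Task

Lay each freshly printed case in the middle of the drying tray whose painted end matches its ink colour, print side up, flat and lengthwise in line with the tray; never tip them up on edge, and set them down rather than dropping them. Put the case with the smeared print anywhere in the black scrap pan, lying flat on its floor with the lid up. Leave the blank case and the ink tin where they are.

Things in the scene. Friction and masses are not known exactly. Their poses are not given: they have to be found in the camera images.
- case_red: closed steel case, a flat box 60 x 36 x 18 mm (x, y, z) with its edges rounded by 3 mm, about 90 g, lying loose on the bench. Origin: centre of its underside; x along the 60 mm length, y across the 36 mm width, z up out of the lid. Its lid is freshly printed with a red chequered pattern in a red border.
- case_blue: closed steel case, a flat box 60 x 36 x 18 mm (x, y, z) with its edges rounded by 3 mm, about 90 g, lying loose on the bench. Origin: centre of its underside; x along the 60 mm length, y across the 36 mm width, z up out of the lid. Its lid is freshly printed with a blue chequered pattern in a blue border.
- case_green: closed steel case, a flat box 60 x 36 x 18 mm (x, y, z) with its edges rounded by 3 mm, about 90 g, lying loose on the bench. Origin: centre of its underside; x along the 60 mm length, y across the 36 mm width, z up out of the lid. Its lid is freshly printed with a green chequered pattern in a green border.
- case_smeared: closed steel case, a flat box 60 x 36 x 18 mm (x, y, z) with its edges rounded by 3 mm, about 90 g, lying loose on the bench. Origin: centre of its underside; x along the 60 mm length, y across the 36 mm width, z up out of the lid. Misprint: its lid carries an irregular black slanting smear instead of a chequered pattern.
- case_blank: closed steel case, a flat box 60 x 36 x 18 mm (x, y, z) with its edges rounded by 3 mm, about 90 g, lying loose on the bench. Origin: centre of its underside; x along the 60 mm length, y across the 36 mm width, z up out of the lid. Not printed yet: its lid is bare steel. It stays where it is.
- tray_red: shallow wooden drying tray, fixed to the bench, 128 x 116 mm outside, 112 x 100 mm inside; flat white liner 6 mm above the bench, rim 8 mm thick, its top about 13 mm above the bench (7 mm above the liner); the rail at its +x end is red, the other three are bare wood. Origin: centre of its underside, on the bench top, under the middle of the liner; x along the 128 mm length, z up.
- tray_blue: shallow wooden drying tray, fixed to the bench, 128 x 116 mm outside, 112 x 100 mm inside; flat white liner 6 mm above the bench, rim 8 mm thick, its top about 13 mm above the bench (7 mm above the liner); the rail at its +x end is blue, the other three are bare wood. Origin: centre of its underside, on the bench top, under the middle of the liner; x along the 128 mm length, z up.
- tray_green: shallow wooden drying tray, fixed to the bench, 128 x 116 mm outside, 112 x 100 mm inside; flat white liner 6 mm above the bench, rim 8 mm thick, its top about 13 mm above the bench (7 mm above the liner); the rail at its +x end is green, the other three are bare wood. Origin: centre of its underside, on the bench top, under the middle of the liner; x along the 128 mm length, z up.
- scrap_pan: black plastic scrap pan, open on top, fixed to the bench, 128 x 116 mm outside, walls 4 mm thick and 22 mm high, floor 4 mm thick. Origin: centre of its underside, on the bench top; x along the 128 mm length, z up.
- ink_tin: closed steel ink tin with a paper label, 72 mm in diameter and 85 mm high, loose, a bystander. Origin: centre of its underside; z up.
Mind the look-alikes: they are no part of the job. What is shaped like the case_red but yellow is not meant. Leave any yellow look-alike of the case_blue alone.

How it is judged:
At the end, for the whole second after the job is handed in: Printed cases at rest in their own colour's tray: within 15 mm of its centre, on the liner, lid up, level within 0.1 rad, in line within 0.25 rad. Smeared case at rest flat on the pan floor (0.15 rad), lid up. Blank case moved under 15 mm, tin under 20 mm and upright within 0.1 rad (horizontal distance between case_red and tray_red below 0.015 m and z of case_red in the frame of tray_red below 0.012 m and angle between the x axis of case_red and the x axis of tray_red, either way round below 0.25 rad and angle between each of case_red, case_blue, case_green, ink_tin's own z axis and vertical below 0.1 rad and linear speed of each of case_red, case_blue, case_green, case_smeared below 0.02 m/s and angular speed of each of case_red, case_blue, case_green below 0.2 rad/s and horizontal distance between case_blue and tray_blue below 0.015 m and z of case_blue in the frame of tray_blue below 0.012 m and angle between the x axis of case_blue and the x axis of tray_blue, either way round below 0.25 rad and horizontal distance between case_green and tray_green below 0.015 m and z of case_green in the frame of tray_green below 0.012 m and angle between the x axis of case_green and the x axis of tray_green, either way round below 0.25 rad and x of case_smeared in the frame of scrap_pan between -0.055 and 0.055 m and y of case_smeared in the frame of scrap_pan between -0.048 and 0.048 m and z of case_smeared in the frame of scrap_pan below 0.012 m and angle between case_smeared's own z axis and vertical below 0.15 rad and distance of case_blank from where it was at the start of the episode below 0.015 m and distance of ink_tin from where it was at the start of the episode below 0.02 m); the robot touches nothing.
It fails at once if a freshly printed case is dropped (it comes down on bench or tray faster than 0.6 m/s, a fall of about 2 cm) ((linear speed of case_red above 0.6 m/s and height (world z) of case_red below 0.02 m) or (linear speed of case_blue above 0.6 m/s and height (world z) of case_blue below 0.02 m) or (linear speed of case_green above 0.6 m/s and height (world z) of case_green below 0.02 m)).
It fails at once if a freshly printed case is tipped up by more than about 45 degrees (angle between any of case_red, case_blue, case_green's own z axis and vertical above 0.8 rad).
It fails at once if the blank case is shifted by more than 15 mm (distance of case_blank from where it was at the start of the episode above 0.015 m).
It fails at once if the ink tin is shifted by more than 20 mm or knocked over (distance of ink_tin from where it was at the start of the episode above 0.02 m or angle between ink_tin's own z axis and vertical above 0.3 rad).
It also fails if it takes over 106 s, if anything falls off the work surface, if the arm or the gripper's body presses on something with over 40 N, if the wrist force passes 120 N, or if a joint passes its speed limit or range.

## Robot

A 6-joint arm with a two-finger parallel gripper is mounted at the origin on the work surface. World frame = base frame: x ahead of the robot, y to its left, z up, the work surface at z = 0. Lengths are in m, angles in rad, forces in N, time in s.
With the tool pointing down it reaches from about 0.425 to 0.95 m from the base axis. Payload 3.5 kg.
Tool frame: the origin (TCP) lies on the centre line of the jaws, within the pads' length; the fingertips stand 11 mm ahead of it and the grasp point (between the pads) lies 8 mm behind it; z points along the fingers, y is the line along which they close (so a half turn about z gives the same grasp; the last joint's range is limited). The gripper opens to 85 mm and grips with 20 to 120 N. Pads are 22 mm wide; open, the fingers measure 114 mm over their backs; the gripper's body (76 mm by 85 mm) begins 54 mm behind the grasp point. The pads swing forward as they close: fully open they stand 13 mm farther back than shut.
Start: joints at [1.18, 0.286, 1.577, -0, 1.279, -0.15], TCP at [0.161, 0.656, 0.242] pointing down, gripper open.
Joint ranges: [-2.77, 2.77], [-0.9, 2.22], [0.21, 2.48], [-1.53, 4.67], [0.24, 2.81], [-2.84, 2.84]. Speed limits (rad/s): [2.79, 2.79, 3.14, 3.14, 3.14, 3.14].

## Interface

Orientations are given as a unit quaternion [x, y, z, w].
In Python, from plant import ctrl gives the robot as it stands.
- The arm moves only by the tool step_arm, never from a script. Its argument "motion" is a list of rows, each an object with "offset": the shift along the tool's x, y, z in m, a list of three; "twist": the turn about the tool's z in degrees. A call has 1 to 12 rows; each row is the pose to reach, as a shift and turn from the pose commanded when the call began, along the tool's axes at that moment; what a row does not reach only later rows make up. A row lasts 1/10 s, in which the tool goes at most 50 mm and 8.59 degrees, less where a joint would pass 70% of its speed; a pose out of reach is approached as far as the arm can. A call with a gripper value outside its range is refused whole. "gripper" is the finger opening in m, from 0 to 0.0854, set as the call begins (left out, the last holds). The fingers move at their own pace and stop on an object; "grip_force" is the grip in N (left out, the last holds). Time passes only in rows, so rows that repeat a pose let the fingers close. It gives the time, the measured TCP pose, the force, the opening and the grip force at its end, in the units of the state.
- ctrl.get_state(): the state, without advancing time (a new reading comes with each control period).
- ctrl.read_camera(name): name is "side" or "top" or "wrist"; returns the picture (420x560x3 uint8, blue, green, red); there is no depth.
- ctrl.calibration(name): a dict with "fx", "fy", "cx", "cy" (pixels), "cam_to_world" (4x4, takes a point from camera to world coordinates). Camera axes: x right, y up, looking along -z (the intrinsics and any distortion apply to the point x, -y, -z); pixel columns grow to the right and rows downward; lengths in m; the calibration is good to about 2 mm. A picture is of the moment at which its call begins: read the wrist's pose just before it. calibration takes no time and is no camera call; for the wrist camera it gives the pose at the moment of the call.
- ctrl.sign_off(): hands the job in; it is judged then, once.
The state is a dict: "time": time; "qpos": joint angles; "dq": joint speeds; "joint_efforts": joint torques, N m; "eef_pos": TCP position; "tcp_rot": TCP orientation; "contact_force": force on the tool from outside, world axes, zero at the start; "wrist_torque": the same for the moment, N m; "opening": opening from 0.0 (shut) to 1.0 (fully open); "finger_force": force on a finger pad.
Only numpy, scipy, OpenCV 4.12 (cv2) and the standard library are available. Lean on these libraries where they do the work, as an engineer would, in place of code of your own. Each camera call takes 0.05 s, during which the arm holds its last target. There are 200 camera calls.

## Working session

There is one attempt and no reset: what is moved stays moved. The work goes in short steps, Python scripts to look and compute and a tool call to move; the robot and the scene stay as the last step left them, time stands still between calls to the robot, and variables do not carry over. Pictures are saved under pics/ and viewed, at most 14 in all, crops included, and the job is handed in when it is done.

Besides the shell and the picture viewer there is one more tool, called after "Call:" as a command line: name --argument value ..., lists and objects as JSON in quotes. step_arm: Moves the arm, as the interface text tells. Its arguments: {"type":"object","properties":{"motion":{"type":"array"},"gripper":{"type":"number"},"grip_force":{"type":"number"}},"required":["motion"]}

```bash
ls; mkdir -p pics; python3 - <<'E'
from plant import ctrl
import cv2,json
s=ctrl.get_state();print(s)
for n in("top","side"):
    cv2.imwrite(f"pics/{n}0.png",ctrl.read_camera(n));print(n,{k:(v.tolist() if hasattr(v,'tolist') else v) for k,v in ctrl.calibration(n).items()})
E
```

```text
pics
{'time': 0.0, 'qpos': array([ 1.17998262e+00,  2.87199766e-01,  1.57820980e+00,  3.76368880e-05,
        1.27861921e+00, -1.50007450e-01]), 'dq': array([-9.86773044e-04,  1.16039071e-03,  1.08573199e-05,  4.92964948e-04,
        1.13761737e-03,  4.24709085e-04]), 'joint_efforts': array([ 7.04803024e-04, -4.05983591e+01, -2.92629951e+01, -4.80081792e-05,
        5.76735532e-03, -1.02046307e-06]), 'eef_pos': array([0.16069577, 0.65492522, 0.24090667]), 'tcp_rot': array([ 1.20117739e-01,  9.92758906e-01, -1.16898777e-03, -3.42737242e-04]), 'contact_force': array([-0.33238227, -0.33511535,  0.40998212]), 'wrist_torque': array([0.02307085, 0.00141417, 0.05297252]), 'finger_force': 0.0, 'opening': 1.0014950498395105}
top {'fx': 401.71640808546226, 'fy': 401.71640808546226, 'cx': 272.2160611431092, 'cy': 210.71560701359132, 'cam_to_world': [[-0.011784496273797553, 0.9984749510590176, -0.05393419838345216, 0.43624963637977987], [-0.9996717128576071, -0.010537086702076577, 0.023354578055936874, 0.10683254321177595], [0.02275065185683214, 0.054191714417663905, 0.9982713388295608, 1.097058537593299], [0.0, 0.0, 0.0, 1.0]]}
side {'fx': 431.41626708722004, 'fy': 431.41626708722004, 'cx': 281.9065626645346, 'cy': 209.21735353712558, 'cam_to_world': [[0.9228281761925065, 0.22120521034389254, -0.31536710694352227, 0.15282852048236337], [-0.3848003191635208, 0.49152957724198415, -0.7812345288503121, -0.7030033173171449], [-0.01780088753026797, 0.842298598843089, 0.5387171788518574, 0.5823820702294975], [0.0, 0.0, 0.0, 1.0]]}
```

View pics/top0.png

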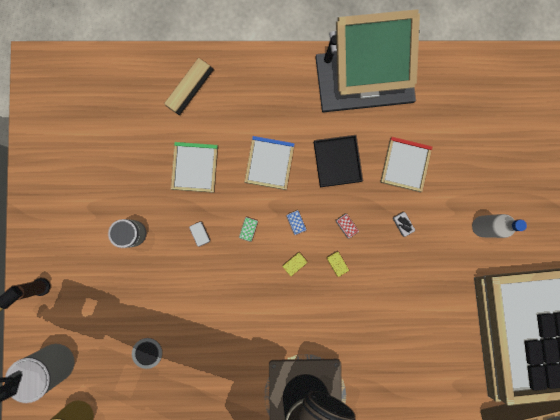

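View pics/side0.png

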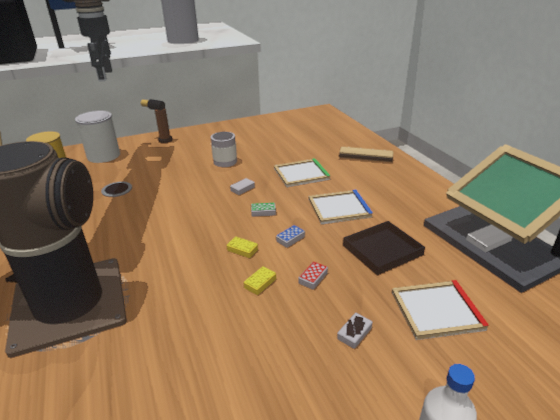

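```bash
cat > h.py <<'E'
import numpy as np,cv2
from plant import ctrl
def px2w(n,pts,z):
    c=ctrl.calibration(n);T=np.array(c["cam_to_world"]);p=np.atleast_2d(np.float64(pts))
    d=np.c_[(p[:,0]-c["cx"])/c["fx"],-(p[:,1]-c["cy"])/c["fy"],-np.ones(len(p))]@T[:3,:3].T
    return T[:3,3]+d*((z-T[2,3])/d[:,2])[:,None]
E
python3 - <<'E'
from h import *
im=cv2.imread("pics/top0.png")
c=cv2.resize(im[130:285,165:440],None,fx=2.9,fy=2.9,interpolation=cv2.INTER_CUBIC);cv2.imwrite("pics/crop0.png",c)
lab=cv2.cvtColor(im,cv2.COLOR_BGR2LAB).astype(float)
print(ctrl.calibration("top").keys())
ref=cv2.medianBlur(im,61);ref=cv2.cvtColor(ref,cv2.COLOR_BGR2LAB).astype(float)
m=(np.linalg.norm(lab[...,1:]-ref[...,1:],axis=2)>14)|(abs(lab[...,0]-ref[...,0])>60)
m=np.uint8(m)*255
m[:205]=0;m=cv2.morphologyEx(m,cv2.MORPH_CLOSE,np.ones((5,5)))
for cn in cv2.findContours(m,cv2.RETR_EXTERNAL,cv2.CHAIN_APPROX_NONE)[0]:
    r=cv2.minAreaRect(cn)
    if 150<cv2.contourArea(cn)<700 and r[0][1]<285:
        w=px2w("top",cv2.boxPoints(r),.018)[:,:2];e=w[1]-w[0],w[2]-w[1];L=max(e,key=np.linalg.norm)
        print(np.round(r[0],1),np.round(w.mean(0),4),[round(np.linalg.norm(k),3) for k in e],"yaw",round(np.degrees(np.arctan2(L[1],L[0]))%180,1))
E
```

```text
dict_keys(['fx', 'fy', 'cx', 'cy', 'cam_to_world'])
[294.5 264. ] [0.3514 0.0237] [np.float64(0.06), np.float64(0.036)] yaw 128.8
[337.4 263.8] [ 0.3502 -0.0915] [np.float64(0.037), np.float64(0.06)] yaw 29.4
[199.4 233.6] [0.4355 0.277 ] [np.float64(0.039), np.float64(0.061)] yaw 23.7
[248.  228.8] [0.4467 0.1472] [np.float64(0.06), np.float64(0.037)] yaw 162.2
[346.8 225.8] [ 0.4518 -0.1192] [np.float64(0.038), np.float64(0.063)] yaw 32.7
[403.4 223.8] [ 0.4553 -0.2731] [np.float64(0.039), np.float64(0.062)] yaw 28.5
[295.8 222.1] [0.4631 0.0184] [np.float64(0.037), np.float64(0.061)] yaw 22.4
```

View pics/crop0.png

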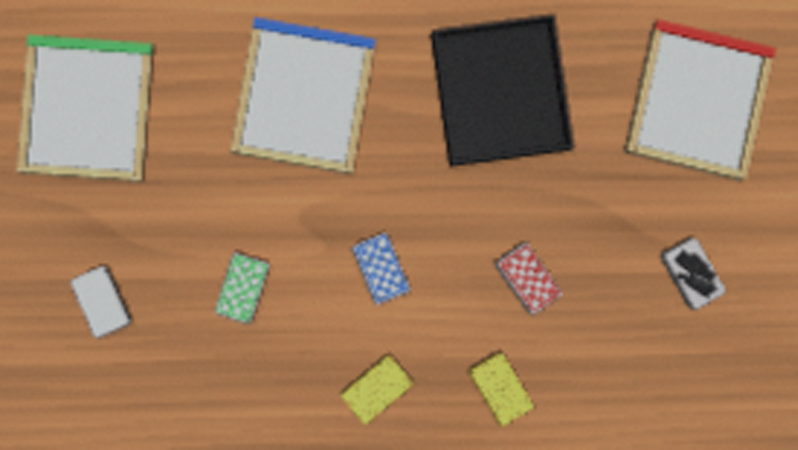

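```bash
cat >> h.py <<'E'
from scipy.spatial.transform import Rotation as R
def plan(x,y,z,yaw):
    s=ctrl.get_state();r=R.from_quat(s["tcp_rot"]);M=r.as_matrix()
    off=M.T@(np.array([x,y,z])-s["eef_pos"])
    cur=np.degrees(np.arctan2(M[1,0],M[0,0]));q6=np.degrees(s["qpos"][5]);q1=np.degrees(s["qpos"][0]);q1n=np.degrees(np.arctan2(y,x))
    c=[(abs(q6n),tw,q6n) for k in range(-2,3) for tw in [cur-yaw+180*k] for q6n in [q6+tw+q1n-q1] if abs(q6n)<155]
    c=[min(c,key=lambda t:abs(t[1])),min(c)]
    print("offset",np.round(off,4).tolist(),"dist",round(float(np.linalg.norm(off)),3),"twist/q6end",[(round(t[1],1),round(t[2])) for t in c],"F",np.round(s["contact_force"],1),"tcp",np.round(s["eef_pos"],4),"t",round(s["time"],2))
E
python3 - <<'E'
from h import *
B={"green":[(28,36),(153,45),(143,180),(18,171)],"blue":[(254,18),(376,41),(353,172),(232,152)],"pan":[(431,32),(554,15),(574,150),(450,166)],"red":[(657,20),(775,49),(746,180),(627,152)]}
for n,p in B.items():
    p=np.array(p)/2.9+[165,130]-.3
    w=px2w("top",p,.022 if n=="pan" else .013)[:,:2];L=w[0]+w[1]-w[2]-w[3]
    print(n,w.mean(0).round(4),"yaw",np.degrees(np.arctan2(L[1],L[0])).round(1),np.linalg.norm(w-np.roll(w,1,0),axis=1).round(3))
plan(.4467,.1472,.10,162.2)
E
```

```text
green [0.6159 0.2913] yaw -4.3 [0.127 0.117 0.127 0.116]
blue [0.6259 0.0874] yaw -10.2 [0.128 0.117 0.126 0.115]
pan [ 0.6275 -0.0979] yaw 7.0 [0.127 0.117 0.129 0.117]
red [ 0.6186 -0.2883] yaw -14.3 [0.13  0.116 0.129 0.116]
offset [-0.3989, -0.4246, 0.1418] dist 0.6 twist/q6end [(np.float64(4.0), -54), (np.float64(4.0), -54)] F [ 0.8 -0.8 -0. ] tcp [0.1607 0.655  0.241 ] t 0.1
```

Call:
step_arm --motion '[{"offset": [-0.03,-0.032,0],"twist": 0},{"offset": [-0.06,-0.064,0.0],"twist": 2},{"offset": [-0.09,-0.096,0],"twist": 4},{"offset": [-0.12,-0.128,0],"twist": 4},{"offset": [-0.15,-0.16,0],"twist": 4},{"offset": [-0.18,-0.192,0],"twist": 4},{"offset": [-0.21,-0.224,0],"twist": 4},{"offset": [-0.24,-0.256,0],"twist": 4},{"offset": [-0.27,-0.288,0.01],"twist": 4},{"offset": [-0.3,-0.32,0.03],"twist": 4},{"offset": [-0.33,-0.351,0.06],"twist": 4},{"offset": [-0.36,-0.383,0.09],"twist": 4}]' --gripper 0.06

```text
time: 1.3
eef_pos: [0.4175, 0.2002, 0.155]
tcp_rot: [0.155, 0.988, 0.0, 0.001]
contact_force: [0.7, 0.1, -0.1]
opening: 0.708
finger_force: 0.0
```

Call:
step_arm --motion '[{"offset": [-0.02,-0.021,0.025],"twist": 0},{"offset": [-0.0389,-0.0416,0.052],"twist": 0},{"offset": [-0.0389,-0.0416,0.052],"twist": 0},{"offset": [-0.0389,-0.0416,0.052],"twist": 0}]'

```text
time: 1.7
eef_pos: [0.4407, 0.15, 0.1028]
tcp_rot: [0.156, 0.988, -0.0, -0.001]
contact_force: [-1.0, -0.8, 0.6]
opening: 0.702
finger_force: 0.0
```

```bash
python3 - <<'E'
from h import *
plan(.4467,.1472,.02,162.2)
cv2.imwrite("pics/w1.png",ctrl.read_camera("wrist"))
E
```

```text
offset [-0.0068, -0.0007, 0.0828] dist 0.083 twist/q6end [(np.float64(-0.1), -54), (np.float64(-0.1), -54)] F [-1.  -0.8  0.6] tcp [0.4407 0.15   0.1028] t 1.7
```

View pics/w1.png

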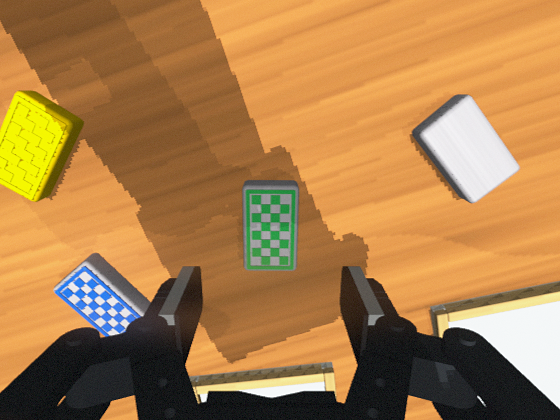

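The wrist view shows the green case (green chequer, lid centre about (271,229)) in line with the jaws. The blue case is at lower left and the blank at upper right.

```bash
python3 - <<'E'
from h import *
w=px2w("wrist",[(246,188),(297,188),(297,271),(246,271),(271,229)],.018);print(w.round(4))
plan(.4467,.1472,.03,162.2)
E
```

```text
[[0.4149 0.142  0.018 ]
 [0.4247 0.1724 0.018 ]
 [0.4804 0.1559 0.018 ]
 [0.4698 0.123  0.018 ]
 [0.4459 0.1485 0.018 ]]
offset [-0.0063, -0.0016, 0.0739] dist 0.074 twist/q6end [(np.float64(-0.0), -54), (np.float64(-0.0), -54)] F [-0.1  0.4 -0.4] tcp [0.4412 0.1506 0.1039] t 1.75
```

Call:
step_arm --motion '[{"offset": [0,0,0.025],"twist": 0},{"offset": [0,0,0.05],"twist": 0},{"offset": [0,0,0.07],"twist": 0},{"offset": [0,0,0.07],"twist": 0},{"offset": [0,0,0.07],"twist": 0}]' --gripper 0.055

```text
time: 2.25
eef_pos: [0.4417, 0.1513, 0.0347]
tcp_rot: [0.154, 0.988, 0.0, 0.001]
contact_force: [0.1, 1.1, -0.6]
opening: 0.643
finger_force: 0.0
```

```bash
python3 - <<'E'
from h import *
plan(.4463,.1478,.015,162.2)
E
```

```text
offset [-0.0054, -0.0019, 0.0197] dist 0.021 twist/q6end [(np.float64(0.1), -54), (np.float64(0.1), -54)] F [ 0.1  1.1 -0.6] tcp [0.4417 0.1513 0.0347] t 2.25
```

Call:
step_arm --motion '[{"offset": [-0.005,-0.002,0.01],"twist": 0},{"offset": [-0.005,-0.002,0.015],"twist": 0},{"offset": [-0.005,-0.002,0.02],"twist": 0},{"offset": [-0.005,-0.002,0.02],"twist": 0}]'

```text
time: 2.65
eef_pos: [0.4448, 0.1467, 0.0129]
tcp_rot: [0.155, 0.988, -0.0, -0.001]
contact_force: [0.5, -0.2, 0.1]
opening: 0.645
finger_force: 0.0
```

```bash
python3 - <<'E'
from h import *
plan(.4463,.1478,.015,162.2)
im=ctrl.read_camera("side");cv2.imwrite("pics/s1.png",cv2.resize(im[110:270,190:350],None,fx=3.7,fy=3.7,interpolation=cv2.INTER_CUBIC))
E
```

```text
offset [-0.0011, 0.0014, -0.0021] dist 0.003 twist/q6end [(np.float64(-0.0), -54), (np.float64(-0.0), -54)] F [ 0.5 -0.2  0.1] tcp [0.4448 0.1467 0.0129] t 2.65
```

View pics/s1.png

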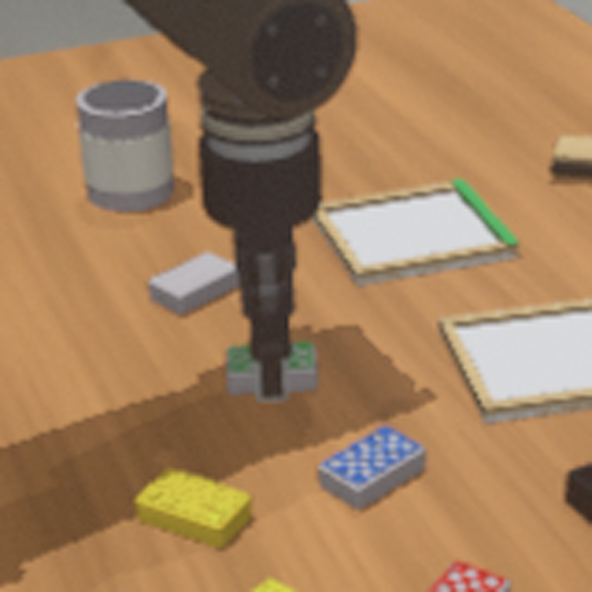

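Side crop: the near finger is beside the green case (271,380), with its tip just above the bench and nothing touched. Closing now.

Call:
step_arm --motion '[{"offset": [0,0,0],"twist": 0},{"offset": [0,0,0],"twist": 0},{"offset": [0,0,0],"twist": 0},{"offset": [0,0,0],"twist": 0},{"offset": [0,0,0],"twist": 0},{"offset": [0,0,0],"twist": 0}]' --gripper 0.02 --grip_force 40

```text
time: 3.3
eef_pos: [0.4458, 0.1469, 0.0139]
tcp_rot: [0.155, 0.988, 0.0, 0.0]
contact_force: [-0.2, 0.7, 3.5]
opening: 0.413
finger_force: 41.3
```

Call:
step_arm --motion '[{"offset": [0,0,-0.01],"twist": 0},{"offset": [0,0,-0.025],"twist": 0},{"offset": [0,0,-0.045],"twist": 0},{"offset": [0,0,-0.06],"twist": 0},{"offset": [0,0,-0.06],"twist": 0},{"offset": [0,0,-0.06],"twist": 0}]'

```text
time: 3.9
eef_pos: [0.445, 0.1469, 0.0734]
tcp_rot: [0.155, 0.988, 0.0, -0.0]
contact_force: [-0.1, 0.5, -1.2]
opening: 0.409
finger_force: 40.9
```

```bash
python3 - <<'E'
from h import *
plan(.6159,.2913,.075,-4.3)
E
```

```text
offset [-0.1186, 0.1898, -0.0016] dist 0.224 twist/q6end [(np.float64(-13.5), -60), (np.float64(-13.5), -60)] F [-0.1  0.5 -1.2] tcp [0.445  0.1469 0.0734] t 3.9
```

Call:
step_arm --motion '[{"offset": [-0.01,0.016,0],"twist": -1},{"offset": [-0.025,0.04,0],"twist": -3},{"offset": [-0.04,0.064,0],"twist": -5},{"offset": [-0.055,0.088,0],"twist": -7},{"offset": [-0.07,0.112,0],"twist": -9},{"offset": [-0.085,0.136,0],"twist": -11},{"offset": [-0.1,0.16,0],"twist": -12},{"offset": [-0.11,0.177,0],"twist": -13},{"offset": [-0.1186,0.19,0],"twist": -13.5},{"offset": [-0.1186,0.19,0],"twist": -13.5},{"offset": [-0.1186,0.19,0],"twist": -13.5}]'

```text
time: 5.0
eef_pos: [0.6151, 0.2911, 0.0715]
tcp_rot: [0.037, 0.999, -0.001, -0.002]
contact_force: [-0.1, -0.3, -1.3]
opening: 0.408
finger_force: 40.8
```

```bash
python3 - <<'E'
from h import *
plan(.6159,.2913,.020,-4.3)
cv2.imwrite("pics/w2.png",ctrl.read_camera("wrist"))
E
```

```text
offset [-0.0009, 0.0003, 0.0515] dist 0.052 twist/q6end [(np.float64(0.0), -60), (np.float64(0.0), -60)] F [-0.1 -0.3 -1.3] tcp [0.6151 0.2911 0.0715] t 5.0
```

View pics/w2.png

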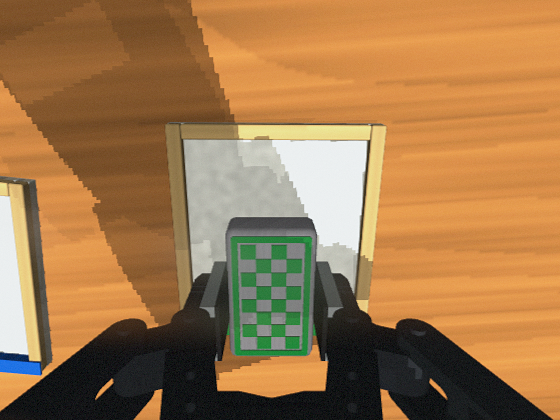

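Wrist view: the case is held level between the pads (centre 271,300), in line with the green tray, whose near rail is at row 130. Lowering slowly.

Call:
step_arm --motion '[{"offset": [0,0,0.01],"twist": 0},{"offset": [0,0,0.025],"twist": 0},{"offset": [0,0,0.037],"twist": 0},{"offset": [0,0,0.043],"twist": 0},{"offset": [0,0,0.046],"twist": 0},{"offset": [0,0,0.048],"twist": 0},{"offset": [0,0,0.05],"twist": 0},{"offset": [0,0,0.0515],"twist": 0},{"offset": [0,0,0.0515],"twist": 0}]'

```text
time: 5.95
eef_pos: [0.6165, 0.2916, 0.0222]
tcp_rot: [0.037, 0.999, 0.0, 0.0]
contact_force: [1.0, -0.5, -1.4]
opening: 0.408
finger_force: 40.8
```

Call:
step_arm --motion '[{"offset": [0,0,0.001],"twist": 0},{"offset": [0,0,0.0015],"twist": 0},{"offset": [0,0,0.002],"twist": 0},{"offset": [0,0,0.002],"twist": 0}]'

```text
time: 6.35
eef_pos: [0.6164, 0.2915, 0.02]
tcp_rot: [0.037, 0.999, -0.0, -0.0]
contact_force: [-0.3, -1.2, -0.8]
opening: 0.408
finger_force: 40.8
```

Call:
step_arm --motion '[{"offset": [0,0,0.0005],"twist": 0},{"offset": [0,0,0.001],"twist": 0},{"offset": [0,0,0.0015],"twist": 0},{"offset": [0,0,0.0015],"twist": 0}]'

```text
time: 6.75
eef_pos: [0.6164, 0.2916, 0.0199]
tcp_rot: [0.037, 0.999, -0.0, -0.0]
contact_force: [-4.6, -2.1, 6.6]
opening: 0.411
finger_force: 41.7
```

Contact (6.6 N). Release and lift.

Call:
step_arm --motion '[{"offset": [0,0,0],"twist": 0},{"offset": [0,0,0],"twist": 0},{"offset": [0,0,0],"twist": 0},{"offset": [0,0,0],"twist": 0},{"offset": [0,0,0],"twist": 0}]' --gripper 0.055

```text
time: 7.25
eef_pos: [0.6163, 0.2915, 0.0183]
tcp_rot: [0.037, 0.999, -0.0, -0.0]
contact_force: [-0.7, -0.4, -0.1]
opening: 0.641
finger_force: 0.0
```

Call:
step_arm --motion '[{"offset": [0,0,-0.015],"twist": 0},{"offset": [0,0,-0.04],"twist": 0},{"offset": [0,0,-0.07],"twist": 0},{"offset": [0,0,-0.08],"twist": 0},{"offset": [0,0,-0.08],"twist": 0}]'

```text
time: 7.75
eef_pos: [0.6181, 0.2921, 0.1019]
tcp_rot: [0.037, 0.999, 0.001, 0.003]
contact_force: [1.0, 0.9, 0.6]
opening: 0.644
finger_force: 0.0
```

```bash
python3 - <<'E'
from h import *
cv2.imwrite("pics/w3.png",ctrl.read_camera("wrist"))
plan(.4631,.0184,.10,22.4)
E
```

```text
offset [0.1329, -0.284, -0.0008] dist 0.314 twist/q6end [(np.float64(-26.7), -110), (np.float64(153.3), 70)] F [-0.5 -1.   0. ] tcp [0.6169 0.2917 0.0996] t 7.8
```

View pics/w3.png

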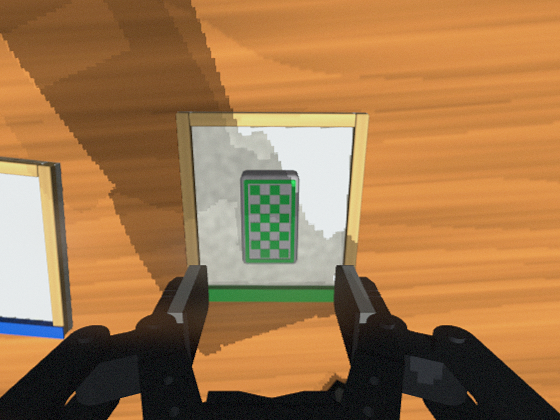

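```bash
python3 - <<'E'
from h import *
print(px2w("wrist",[(243,181),(297,181),(297,264),(243,264)],.024).mean(0),px2w("wrist",[(177,112),(368,113)],.013),px2w("wrist",[(207,289),(338,288)],.013))
E
```

```text
[0.61463137 0.29094156 0.024     ] [[0.54435335 0.24142529 0.013     ]
 [0.55340049 0.3534871  0.013     ]] [[0.66341447 0.24349395 0.013     ]
 [0.66950351 0.33388262 0.013     ]]
```

Green lies centred in its tray (about 3 mm off at most). Next is blue: the chequered blue case at top-view (297,222), not the yellow ones at (295,264) and (338,264).

Call:
step_arm --motion '[{"offset": [0.01,-0.021,0],"twist": -2},{"offset": [0.025,-0.053,0],"twist": -5},{"offset": [0.04,-0.085,0],"twist": -8},{"offset": [0.055,-0.117,0],"twist": -11},{"offset": [0.07,-0.15,0],"twist": -14},{"offset": [0.085,-0.182,0],"twist": -17},{"offset": [0.1,-0.214,0],"twist": -20},{"offset": [0.115,-0.246,0],"twist": -23},{"offset": [0.127,-0.271,0],"twist": -26},{"offset": [0.1329,-0.284,0],"twist": -26.7},{"offset": [0.1329,-0.284,0],"twist": -26.7},{"offset": [0.1329,-0.284,0],"twist": -26.7}]'

```text
time: 9.0
eef_pos: [0.462, 0.0185, 0.0975]
tcp_rot: [-0.194, 0.981, 0.0, -0.001]
contact_force: [0.5, -0.1, 0.1]
opening: 0.644
finger_force: 0.0
```

```bash
python3 - <<'E'
from h import *
plan(.4631,.0184,.013,22.4)
im=ctrl.read_camera("wrist");cv2.imwrite("pics/w4.png",im)
h=cv2.cvtColor(im,cv2.COLOR_BGR2HSV);m=cv2.inRange(h,(100,120,60),(130,255,255));m=cv2.morphologyEx(m,cv2.MORPH_CLOSE,np.ones((17,17)))
for c in cv2.findContours(m,cv2.RETR_EXTERNAL,cv2.CHAIN_APPROX_NONE)[0]:
    if cv2.contourArea(c)>1500:
        r=cv2.minAreaRect(c);w=px2w("wrist",cv2.boxPoints(r),.018)[:,:2];L=max((w[1]-w[0],w[2]-w[1]),key=np.linalg.norm);print(r,w.mean(0),np.degrees(np.arctan2(L[1],L[0]))%180)
E
```

```text
offset [-0.0011, -0.0006, 0.0845] dist 0.085 twist/q6end [(np.float64(-0.1), -110), (np.float64(179.9), 70)] F [ 0.5 -0.1  0.1] tcp [0.462  0.0185 0.0975] t 9.0
((269.0, 224.0), (82.0, 50.0), 90.0) [0.46282959 0.01794624] 23.51038074042567
```

Wrist agrees: lid centre at (269,224), in line within a degree, so no need to look. Descend and grip.

Call:
step_arm --motion '[{"offset": [-0.001,0,0.025],"twist": 0},{"offset": [-0.001,0,0.05],"twist": 0},{"offset": [-0.001,0,0.068],"twist": 0},{"offset": [-0.001,0,0.077],"twist": 0},{"offset": [-0.001,0,0.082],"twist": 0},{"offset": [-0.001,0,0.084],"twist": 0},{"offset": [-0.001,0,0.084],"twist": 0}]'

```text
time: 9.75
eef_pos: [0.4641, 0.0188, 0.015]
tcp_rot: [-0.194, 0.981, -0.0, 0.0]
contact_force: [0.6, -0.1, 0.4]
opening: 0.648
finger_force: 0.0
```

Call:
step_arm --motion '[{"offset": [0,0,0],"twist": 0},{"offset": [0,0,0],"twist": 0},{"offset": [0,0,0],"twist": 0},{"offset": [0,0,0],"twist": 0},{"offset": [0,0,0],"twist": 0},{"offset": [0,0,0],"twist": 0}]' --gripper 0.02

```text
time: 10.35
eef_pos: [0.4645, 0.0185, 0.0156]
tcp_rot: [-0.194, 0.981, -0.0, 0.001]
contact_force: [-0.3, 0.2, 6.6]
opening: 0.41
finger_force: 41.6
```

Call:
step_arm --motion '[{"offset": [0,0,-0.01],"twist": 0},{"offset": [0,0,-0.025],"twist": 0},{"offset": [0,0,-0.045],"twist": 0},{"offset": [0,0,-0.06],"twist": 0},{"offset": [0,0,-0.06],"twist": 0},{"offset": [0,0,-0.06],"twist": 0}]'

```text
time: 10.95
eef_pos: [0.4631, 0.0187, 0.0743]
tcp_rot: [-0.194, 0.981, 0.0, -0.0]
contact_force: [-0.4, -1.0, -1.7]
opening: 0.409
finger_force: 40.8
```

```bash
python3 - <<'E'
from h import *
plan(.6259,.0874,.075,-10.2)
E
```

```text
offset [-0.1767, 0.0014, -0.0007] dist 0.177 twist/q6end [(np.float64(32.6), -72), (np.float64(32.6), -72)] F [-0.4 -1.  -1.7] tcp [0.4631 0.0187 0.0743] t 10.95
```

Call:
step_arm --motion '[{"offset": [-0.015,0,0],"twist": 3},{"offset": [-0.035,0,0],"twist": 7},{"offset": [-0.06,0,0],"twist": 12},{"offset": [-0.085,0,0],"twist": 17},{"offset": [-0.11,0,0],"twist": 22},{"offset": [-0.135,0.001,0],"twist": 26},{"offset": [-0.155,0.001,0],"twist": 30},{"offset": [-0.168,0.001,0],"twist": 32},{"offset": [-0.1767,0.0014,0],"twist": 32.6},{"offset": [-0.1767,0.0014,0],"twist": 32.6},{"offset": [-0.1767,0.0014,0],"twist": 32.6}]'

```text
time: 12.05
eef_pos: [0.6253, 0.0872, 0.0735]
tcp_rot: [0.089, 0.996, -0.0, -0.001]
contact_force: [0.6, 0.6, -0.8]
opening: 0.412
finger_force: 40.7
```

```bash
python3 - <<'E'
from h import *
plan(.6259,.0874,.0215,-10.2)
E
```

```text
offset [-0.0007, 0.0003, 0.052] dist 0.052 twist/q6end [(np.float64(0.0), -72), (np.float64(0.0), -72)] F [ 0.6  0.6 -0.8] tcp [0.6253 0.0872 0.0735] t 12.05
```

Call:
step_arm --motion '[{"offset": [-0.0005,0,0.01],"twist": 0},{"offset": [-0.0005,0,0.025],"twist": 0},{"offset": [-0.0005,0,0.038],"twist": 0},{"offset": [-0.0005,0,0.046],"twist": 0},{"offset": [-0.0005,0,0.049],"twist": 0},{"offset": [-0.0005,0,0.05],"twist": 0},{"offset": [-0.0005,0,0.051],"twist": 0},{"offset": [-0.0005,0,0.051],"twist": 0}]'

```text
time: 12.85
eef_pos: [0.6273, 0.0872, 0.024]
tcp_rot: [0.089, 0.996, 0.0, 0.0]
contact_force: [-0.2, 0.9, -1.0]
opening: 0.41
finger_force: 40.8
```

Call:
step_arm --motion '[{"offset": [0,0,0.0005],"twist": 0},{"offset": [0,0,0.001],"twist": 0},{"offset": [0,0,0.0015],"twist": 0},{"offset": [0,0,0.0015],"twist": 0}]'

```text
time: 13.25
eef_pos: [0.6268, 0.0872, 0.0221]
tcp_rot: [0.089, 0.996, -0.0, 0.0]
contact_force: [0.6, -0.5, -1.3]
opening: 0.412
finger_force: 40.8
```

Call:
step_arm --motion '[{"offset": [0,0,0.0005],"twist": 0},{"offset": [0,0,0.001],"twist": 0},{"offset": [0,0,0.0015],"twist": 0},{"offset": [0,0,0.0015],"twist": 0}]'

```text
time: 13.65
eef_pos: [0.6269, 0.0872, 0.0216]
tcp_rot: [0.089, 0.996, -0.0, -0.0]
contact_force: [-3.4, -0.3, 5.3]
opening: 0.41
finger_force: 41.5
```

Contact; release, lift.

Call:
step_arm --motion '[{"offset": [0,0,0],"twist": 0},{"offset": [0,0,0],"twist": 0},{"offset": [0,0,0],"twist": 0},{"offset": [0,0,0],"twist": 0},{"offset": [0,0,0],"twist": 0}]' --gripper 0.055

```text
time: 14.15
eef_pos: [0.6268, 0.0872, 0.0204]
tcp_rot: [0.089, 0.996, 0.0, -0.0]
contact_force: [-0.5, -0.2, -1.0]
opening: 0.644
finger_force: 0.0
```

Call:
step_arm --motion '[{"offset": [0,0,-0.015],"twist": 0},{"offset": [0,0,-0.04],"twist": 0},{"offset": [0,0,-0.07],"twist": 0},{"offset": [0,0,-0.08],"twist": 0},{"offset": [0,0,-0.08],"twist": 0}]'

```text
time: 14.65
eef_pos: [0.6286, 0.0872, 0.1037]
tcp_rot: [0.089, 0.996, 0.0, 0.003]
contact_force: [0.2, 0.5, 0.5]
opening: 0.642
finger_force: 0.0
```

```bash
python3 - <<'E'
from h import *
plan(.4518,-.1192,.10,32.7)
E
```

```text
offset [0.1375, -0.2344, 0.0027] dist 0.272 twist/q6end [(np.float64(-42.9), -137), (np.float64(137.1), 43)] F [0.2 0.5 0.5] tcp [0.6286 0.0872 0.1037] t 14.65
```

Call:
step_arm --motion '[{"offset": [0.01,-0.018,0],"twist": -4},{"offset": [0.025,-0.043,0],"twist": -8},{"offset": [0.04,-0.07,0],"twist": -12},{"offset": [0.055,-0.095,0],"twist": -17},{"offset": [0.07,-0.12,0],"twist": -22},{"offset": [0.085,-0.145,0],"twist": -27},{"offset": [0.1,-0.17,0],"twist": -32},{"offset": [0.115,-0.196,0],"twist": -37},{"offset": [0.128,-0.218,0],"twist": -41},{"offset": [0.1375,-0.2344,0.001],"twist": -42.9},{"offset": [0.1375,-0.2344,0.001],"twist": -42.9},{"offset": [0.1375,-0.2344,0.001],"twist": -42.9}]'

```text
time: 15.85
eef_pos: [0.4495, -0.1189, 0.0987]
tcp_rot: [-0.281, 0.96, 0.001, -0.0]
contact_force: [0.3, -0.6, -0.1]
opening: 0.642
finger_force: 0.0
```

```bash
python3 - <<'E'
from h import *
plan(.4518,-.1192,.014,32.7)
im=ctrl.read_camera("wrist");cv2.imwrite("pics/w5.png",im)
h=cv2.cvtColor(im,cv2.COLOR_BGR2HSV);m=cv2.inRange(h,(172,100,60),(180,255,255))|cv2.inRange(h,(0,170,60),(4,255,255));m=cv2.morphologyEx(m,cv2.MORPH_CLOSE,np.ones((17,17)))
for c in cv2.findContours(m,cv2.RETR_EXTERNAL,cv2.CHAIN_APPROX_NONE)[0]:
    if cv2.contourArea(c)>1500:
        r=cv2.minAreaRect(c);w=px2w("wrist",cv2.boxPoints(r),.018)[:,:2];L=max((w[1]-w[0],w[2]-w[1]),key=np.linalg.norm);print(r,w.mean(0),np.degrees(np.arctan2(L[1],L[0]))%180)
E
```

```text
offset [-0.0018, -0.0017, 0.0847] dist 0.085 twist/q6end [(np.float64(-0.1), -137), (np.float64(179.9), 43)] F [ 0.3 -0.6 -0.1] tcp [ 0.4495 -0.1189  0.0987] t 15.85
((264.5, 224.0), (82.0, 51.0), 90.0) [ 0.45237323 -0.12125951] 33.58523876833763
```

View pics/w5.png

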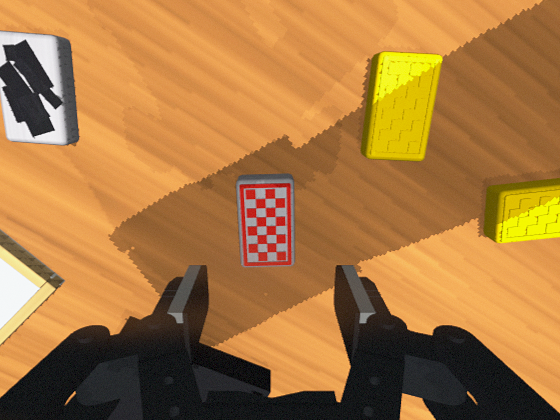

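The red chequered case is at (265,224) between the jaws, with the yellow look-alikes at (402,105) and (525,210) well clear. Descend with a small correction to the side.

Call:
step_arm --motion '[{"offset": [-0.002,-0.003,0.025],"twist": 0},{"offset": [-0.002,-0.003,0.05],"twist": 0},{"offset": [-0.002,-0.003,0.068],"twist": 0},{"offset": [-0.002,-0.003,0.077],"twist": 0},{"offset": [-0.002,-0.003,0.082],"twist": 0},{"offset": [-0.002,-0.003,0.084],"twist": 0},{"offset": [-0.002,-0.003,0.084],"twist": 0}]'

```text
time: 16.6
eef_pos: [0.4539, -0.1206, 0.016]
tcp_rot: [-0.282, 0.96, -0.0, 0.0]
contact_force: [-0.5, 0.1, 1.3]
opening: 0.647
finger_force: 0.0
```

Call:
step_arm --motion '[{"offset": [0,0,0],"twist": 0},{"offset": [0,0,0],"twist": 0},{"offset": [0,0,0],"twist": 0},{"offset": [0,0,0],"twist": 0},{"offset": [0,0,0],"twist": 0},{"offset": [0,0,0],"twist": 0}]' --gripper 0.02

```text
time: 17.2
eef_pos: [0.4542, -0.1211, 0.0166]
tcp_rot: [-0.281, 0.96, -0.001, 0.001]
contact_force: [-1.8, 0.5, 6.1]
opening: 0.409
finger_force: 41.5
```

Call:
step_arm --motion '[{"offset": [0,0,-0.01],"twist": 0},{"offset": [0,0,-0.025],"twist": 0},{"offset": [0,0,-0.045],"twist": 0},{"offset": [0,0,-0.06],"twist": 0},{"offset": [0,0,-0.06],"twist": 0},{"offset": [0,0,-0.06],"twist": 0}]'

```text
time: 17.8
eef_pos: [0.4529, -0.1204, 0.0753]
tcp_rot: [-0.282, 0.96, 0.0, -0.0]
contact_force: [0.5, -0.1, -2.1]
opening: 0.411
finger_force: 40.8
```

```bash
python3 - <<'E'
from h import *
plan(.6186,-.2883,.075,-14.3)
E
```

```text
offset [-0.0487, -0.2308, 0.0003] dist 0.236 twist/q6end [(np.float64(47.0), -101), (np.float64(227.0), 79)] F [ 0.5 -0.1 -2.1] tcp [ 0.4529 -0.1204  0.0753] t 17.8
```

Call:
step_arm --motion '[{"offset": [-0.003,-0.015,0],"twist": 3},{"offset": [-0.008,-0.038,0],"twist": 8},{"offset": [-0.013,-0.063,0],"twist": 13},{"offset": [-0.018,-0.088,0],"twist": 18},{"offset": [-0.024,-0.113,0],"twist": 23},{"offset": [-0.029,-0.138,0],"twist": 28},{"offset": [-0.034,-0.163,0],"twist": 33},{"offset": [-0.04,-0.188,0],"twist": 38},{"offset": [-0.045,-0.213,0],"twist": 43},{"offset": [-0.048,-0.226,0],"twist": 46},{"offset": [-0.0487,-0.2308,0],"twist": 47},{"offset": [-0.0487,-0.2308,0],"twist": 47}]'

```text
time: 19.0
eef_pos: [0.6182, -0.2883, 0.0738]
tcp_rot: [0.124, 0.992, 0.001, -0.001]
contact_force: [0.3, -0.2, -2.1]
opening: 0.409
finger_force: 40.7
```

```bash
python3 - <<'E'
from h import *
plan(.6186,-.2883,.023,-14.3)
E
```

```text
offset [-0.0005, 0.0, 0.0508] dist 0.051 twist/q6end [(np.float64(0.0), -101), (np.float64(180.0), 79)] F [ 0.3 -0.2 -2.1] tcp [ 0.6182 -0.2883  0.0738] t 19.0
```

Call:
step_arm --motion '[{"offset": [0,0,0.01],"twist": 0},{"offset": [0,0,0.025],"twist": 0},{"offset": [0,0,0.038],"twist": 0},{"offset": [0,0,0.045],"twist": 0},{"offset": [0,0,0.048],"twist": 0},{"offset": [0,0,0.05],"twist": 0},{"offset": [0,0,0.051],"twist": 0},{"offset": [0,0,0.051],"twist": 0}]'

```text
time: 19.8
eef_pos: [0.6193, -0.2887, 0.025]
tcp_rot: [0.124, 0.992, -0.0, 0.0]
contact_force: [-0.5, -0.5, -1.0]
opening: 0.41
finger_force: 40.7
```

Call:
step_arm --motion '[{"offset": [0,0,0.0005],"twist": 0},{"offset": [0,0,0.001],"twist": 0},{"offset": [0,0,0.0015],"twist": 0},{"offset": [0,0,0.0015],"twist": 0}]'

```text
time: 20.2
eef_pos: [0.6189, -0.2885, 0.0231]
tcp_rot: [0.124, 0.992, 0.0, -0.0]
contact_force: [0.4, 0.5, -1.9]
opening: 0.409
finger_force: 40.7
```

Call:
step_arm --motion '[{"offset": [0,0,0.0005],"twist": 0},{"offset": [0,0,0.001],"twist": 0},{"offset": [0,0,0.0015],"twist": 0},{"offset": [0,0,0.0015],"twist": 0}]'

```text
time: 20.6
eef_pos: [0.6191, -0.2885, 0.0227]
tcp_rot: [0.124, 0.992, -0.0, -0.0]
contact_force: [-3.5, 0.1, 4.7]
opening: 0.408
finger_force: 41.4
```

Call:
step_arm --motion '[{"offset": [0,0,0],"twist": 0},{"offset": [0,0,0],"twist": 0},{"offset": [0,0,0],"twist": 0},{"offset": [0,0,0],"twist": 0},{"offset": [0,0,0],"twist": 0}]' --gripper 0.055

```text
time: 21.1
eef_pos: [0.6189, -0.2885, 0.0213]
tcp_rot: [0.124, 0.992, 0.0, -0.0]
contact_force: [-0.0, -0.9, -0.2]
opening: 0.642
finger_force: 0.0
```

Call:
step_arm --motion '[{"offset": [0,0,-0.015],"twist": 0},{"offset": [0,0,-0.04],"twist": 0},{"offset": [0,0,-0.07],"twist": 0},{"offset": [0,0,-0.08],"twist": 0},{"offset": [0,0,-0.08],"twist": 0}]'

```text
time: 21.6
eef_pos: [0.6205, -0.2895, 0.105]
tcp_rot: [0.124, 0.992, -0.001, 0.003]
contact_force: [-0.5, -0.3, 0.5]
opening: 0.643
finger_force: 0.0
```

```bash
python3 - <<'E'
from h import *
plan(.4553,-.2731,.10,28.5)
E
```

```text
offset [0.1642, -0.0249, 0.0041] dist 0.166 twist/q6end [(np.float64(-42.8), -149), (np.float64(137.2), 31)] F [-0.5 -0.3  0.5] tcp [ 0.6205 -0.2895  0.105 ] t 21.6
```

Call:
step_arm --motion '[{"offset": [0.01,-0.002,0],"twist": -3},{"offset": [0.03,-0.005,0],"twist": -8},{"offset": [0.05,-0.008,0],"twist": -13},{"offset": [0.07,-0.011,0],"twist": -18},{"offset": [0.09,-0.014,0],"twist": -24},{"offset": [0.11,-0.017,0],"twist": -30},{"offset": [0.13,-0.02,0],"twist": -36},{"offset": [0.15,-0.023,0.001],"twist": -40},{"offset": [0.16,-0.0245,0.002],"twist": -42.8},{"offset": [0.1642,-0.0249,0.003],"twist": -42.8},{"offset": [0.1642,-0.0249,0.003],"twist": -42.8},{"offset": [0.1642,-0.0249,0.003],"twist": -42.8}]'

```text
time: 22.8
eef_pos: [0.4539, -0.272, 0.0981]
tcp_rot: [-0.246, 0.969, 0.0, -0.0]
contact_force: [-0.2, 0.1, -0.4]
opening: 0.648
finger_force: 0.0
```

```bash
python3 - <<'E'
from h import *
plan(.4553,-.2731,.015,28.5)
cv2.imwrite("pics/w6.png",ctrl.read_camera("wrist"))
E
```

```text
offset [-0.0007, -0.0017, 0.0831] dist 0.083 twist/q6end [(np.float64(-0.0), -149), (np.float64(180.0), 31)] F [-0.2  0.1 -0.4] tcp [ 0.4539 -0.272   0.0981] t 22.8
```

View pics/w6.png

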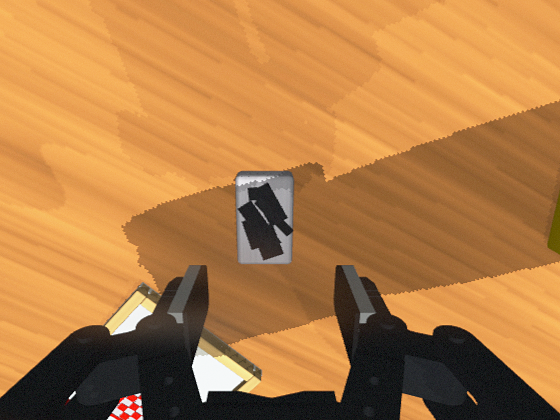

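The smeared case is at (265,222), with the red tray's corner at (140,285) clear of the finger paths. Descend with a 3 mm correction to the side.

Call:
step_arm --motion '[{"offset": [-0.001,-0.003,0.025],"twist": 0},{"offset": [-0.001,-0.003,0.05],"twist": 0},{"offset": [-0.001,-0.003,0.068],"twist": 0},{"offset": [-0.001,-0.003,0.076],"twist": 0},{"offset": [-0.001,-0.003,0.081],"twist": 0},{"offset": [-0.001,-0.003,0.082],"twist": 0},{"offset": [-0.001,-0.003,0.082],"twist": 0}]'

```text
time: 23.55
eef_pos: [0.4566, -0.2746, 0.0173]
tcp_rot: [-0.246, 0.969, -0.001, 0.0]
contact_force: [0.1, 0.7, 0.9]
opening: 0.64
finger_force: 0.0
```

Call:
step_arm --motion '[{"offset": [0,0,0],"twist": 0},{"offset": [0,0,0],"twist": 0},{"offset": [0,0,0],"twist": 0},{"offset": [0,0,0],"twist": 0},{"offset": [0,0,0],"twist": 0},{"offset": [0,0,0],"twist": 0}]' --gripper 0.02

```text
time: 24.15
eef_pos: [0.4568, -0.2749, 0.0177]
tcp_rot: [-0.246, 0.969, -0.001, 0.001]
contact_force: [-0.5, -0.0, 6.3]
opening: 0.411
finger_force: 41.1
```

Call:
step_arm --motion '[{"offset": [0,0,-0.01],"twist": 0},{"offset": [0,0,-0.025],"twist": 0},{"offset": [0,0,-0.045],"twist": 0},{"offset": [0,0,-0.065],"twist": 0},{"offset": [0,0,-0.07],"twist": 0},{"offset": [0,0,-0.07],"twist": 0}]'

```text
time: 24.75
eef_pos: [0.4565, -0.2746, 0.0879]
tcp_rot: [-0.246, 0.969, -0.001, 0.001]
contact_force: [-0.4, -0.3, -1.5]
opening: 0.407
finger_force: 40.4
```

```bash
python3 - <<'E'
from h import *
plan(.6275,-.0979,.085,7)
E
```

```text
offset [-0.2346, 0.0737, 0.0029] dist 0.246 twist/q6end [(np.float64(21.5), -106), (np.float64(201.5), 74)] F [-0.4 -0.3 -1.5] tcp [ 0.4565 -0.2746  0.0879] t 24.75
```

Call:
step_arm --motion '[{"offset": [-0.015,0.005,0],"twist": 2},{"offset": [-0.04,0.0125,0],"twist": 5},{"offset": [-0.065,0.02,0],"twist": 8},{"offset": [-0.09,0.028,0],"twist": 11},{"offset": [-0.115,0.036,0],"twist": 13},{"offset": [-0.14,0.044,0],"twist": 15},{"offset": [-0.165,0.052,0],"twist": 17},{"offset": [-0.19,0.06,0],"twist": 19},{"offset": [-0.215,0.067,0],"twist": 21},{"offset": [-0.229,0.072,0],"twist": 21.5},{"offset": [-0.2346,0.0737,0],"twist": 21.5},{"offset": [-0.2346,0.0737,0],"twist": 21.5}]'

```text
time: 25.95
eef_pos: [0.6265, -0.0969, 0.0853]
tcp_rot: [-0.062, 0.998, 0.0, -0.001]
contact_force: [-0.1, -0.2, 0.2]
opening: 0.402
finger_force: 40.4
```

```bash
python3 - <<'E'
from h import *
plan(.6275,-.0979,.023,7)
E
```

```text
offset [-0.001, -0.0012, 0.0623] dist 0.062 twist/q6end [(np.float64(0.1), -106), (np.float64(180.1), 74)] F [-0.1 -0.2  0.2] tcp [ 0.6265 -0.0969  0.0853] t 25.95
```

The opening drifted down and the weight reading changed. Checking that the case is still held.

```bash
python3 - <<'E'
from h import *
cv2.imwrite("pics/w7.png",ctrl.read_camera("wrist"))
E
```

```text
(no output)
```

View pics/w7.png

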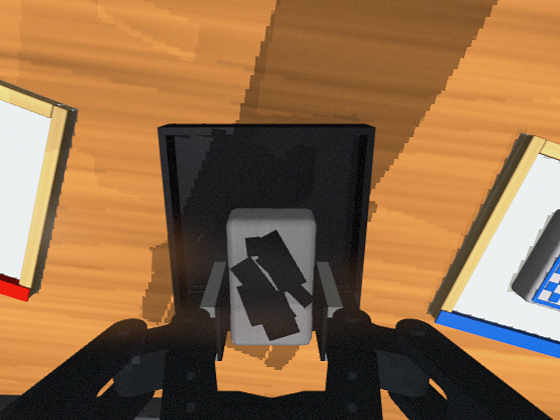

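The case is still held but pitched slightly about the pad axis. It will level on the pan floor, so lower gently.

Call:
step_arm --motion '[{"offset": [-0.001,-0.001,0.01],"twist": 0},{"offset": [-0.001,-0.001,0.02],"twist": 0},{"offset": [-0.001,-0.001,0.032],"twist": 0},{"offset": [-0.001,-0.001,0.042],"twist": 0},{"offset": [-0.001,-0.001,0.049],"twist": 0},{"offset": [-0.001,-0.001,0.054],"twist": 0},{"offset": [-0.001,-0.001,0.057],"twist": 0},{"offset": [-0.001,-0.001,0.057],"twist": 0}]'

```text
time: 26.8
eef_pos: [0.628, -0.0983, 0.0292]
tcp_rot: [-0.061, 0.998, 0.0, -0.0]
contact_force: [0.1, 0.4, -0.7]
opening: 0.409
finger_force: 40.4
```

Call:
step_arm --motion '[{"offset": [0,0,0.001],"twist": 0},{"offset": [0,0,0.002],"twist": 0},{"offset": [0,0,0.003],"twist": 0},{"offset": [0,0,0.003],"twist": 0}]'

```text
time: 27.2
eef_pos: [0.6281, -0.0984, 0.0266]
tcp_rot: [-0.061, 0.998, -0.0, 0.0]
contact_force: [-0.1, -0.1, -0.4]
opening: 0.408
finger_force: 40.4
```

Call:
step_arm --motion '[{"offset": [0,0,0.001],"twist": 0},{"offset": [0,0,0.002],"twist": 0},{"offset": [0,0,0.003],"twist": 0},{"offset": [0,0,0.003],"twist": 0}]'

```text
time: 27.6
eef_pos: [0.628, -0.0983, 0.0233]
tcp_rot: [-0.061, 0.998, 0.0, -0.0]
contact_force: [-0.1, -0.0, -1.3]
opening: 0.405
finger_force: 40.4
```

Call:
step_arm --motion '[{"offset": [0,0,0.0005],"twist": 0},{"offset": [0,0,0.001],"twist": 0},{"offset": [0,0,0.0015],"twist": 0},{"offset": [0,0,0.0015],"twist": 0}]'

```text
time: 28.0
eef_pos: [0.6281, -0.0984, 0.022]
tcp_rot: [-0.061, 0.998, 0.0, -0.0]
contact_force: [-0.3, -0.6, -0.5]
opening: 0.406
finger_force: 40.4
```

Call:
step_arm --motion '[{"offset": [0,0,0.0005],"twist": 0},{"offset": [0,0,0.001],"twist": 0},{"offset": [0,0,0.0015],"twist": 0},{"offset": [0,0,0.002],"twist": 0},{"offset": [0,0,0.002],"twist": 0}]'

```text
time: 28.5
eef_pos: [0.6282, -0.0984, 0.0218]
tcp_rot: [-0.061, 0.998, 0.0, -0.001]
contact_force: [-5.6, 0.8, 8.5]
opening: 0.408
finger_force: 41.4
```

Contact; release, lift straight up, and retreat clear.

Call:
step_arm --motion '[{"offset": [0,0,-0.001],"twist": 0},{"offset": [0,0,-0.001],"twist": 0},{"offset": [0,0,-0.001],"twist": 0},{"offset": [0,0,-0.001],"twist": 0},{"offset": [0,0,-0.001],"twist": 0}]' --gripper 0.055

```text
time: 29.0
eef_pos: [0.6281, -0.0984, 0.0208]
tcp_rot: [-0.061, 0.998, 0.0, -0.0]
contact_force: [-0.1, 0.4, -0.0]
opening: 0.642
finger_force: 0.0
```

Call:
step_arm --motion '[{"offset": [0,0,-0.015],"twist": 0},{"offset": [0,0,-0.04],"twist": 0},{"offset": [0,0,-0.08],"twist": 0},{"offset": [0,0,-0.12],"twist": 0},{"offset": [0.03,0,-0.15],"twist": 0},{"offset": [0.07,0,-0.16],"twist": 0},{"offset": [0.11,0,-0.16],"twist": 0},{"offset": [0.15,0,-0.16],"twist": 0},{"offset": [0.16,0,-0.16],"twist": 0},{"offset": [0.16,0,-0.16],"twist": 0}]'

```text
time: 30.0
eef_pos: [0.4687, -0.118, 0.1821]
tcp_rot: [-0.06, 0.998, -0.0, 0.001]
contact_force: [0.7, 0.4, -0.6]
opening: 0.646
finger_force: 0.0
```

```bash
python3 - <<'E'
from h import *
cv2.imwrite("pics/topf.png",cv2.resize(ctrl.read_camera("top")[120:290,90:440],None,fx=2.28,fy=2.28,interpolation=cv2.INTER_CUBIC))
cv2.imwrite("pics/sidef.png",cv2.resize(ctrl.read_camera("side")[120:350,200:500],None,fx=2.6,fy=2.6,interpolation=cv2.INTER_CUBIC))
E
```

```text
(no output)
```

View pics/topf.png

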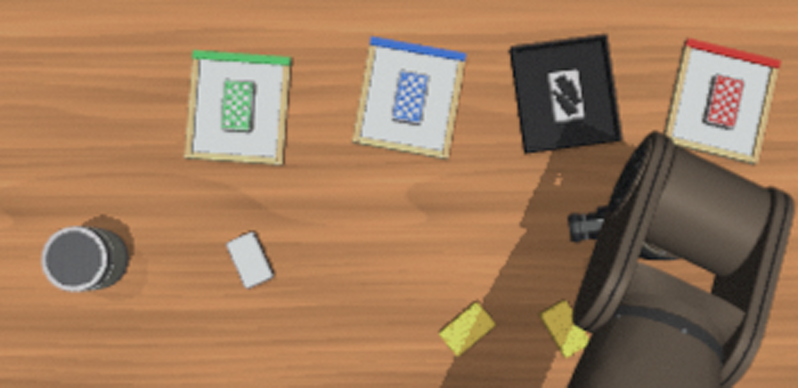

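View pics/sidef.png

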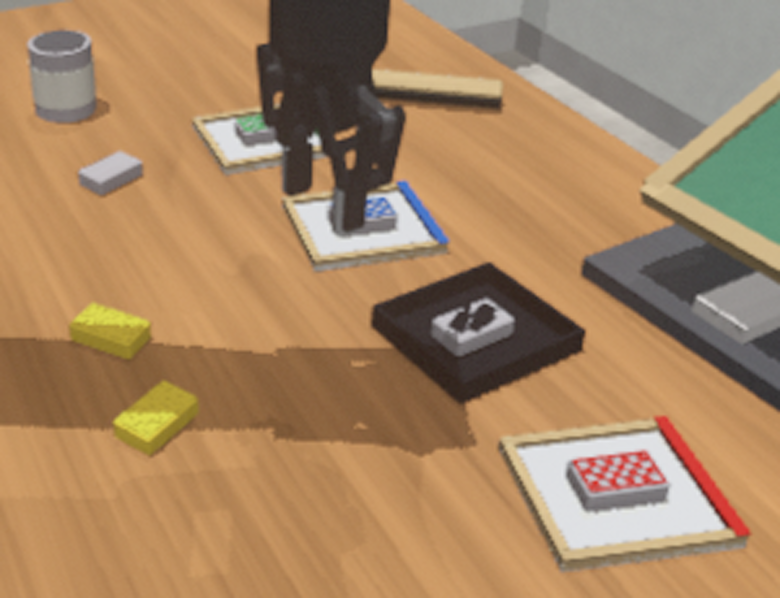

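The top crop shows green (238,106), blue (410,97) and red (725,101) centred and in line in their own trays. The smeared case (565,96) is flat in the pan, and the blank (250,260) and tin (75,260) have not moved. The side crop shows red and the smeared case lying level. Handing in.

```bash
python3 -c "
from plant import ctrl
print(ctrl.sign_off())"
```

```text
the job is handed in; nothing more can be done
None
```

The job is handed in: in the final pictures the red, blue and green cases lie centred in their own trays, the smeared case is flat in the pan, and the blank case and ink tin have not moved; no verdict came back.

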